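Close and rivet the slide dryer's grille cover

ROBOT

A 7-joint arm with a two-finger parallel gripper is mounted at the origin on a cart in front of the work surface, level with it; the furniture and walls round the work are solid. World frame = base frame: x ahead of the robot, y to its left, z up, the work surface at z = 0. Lengths are in m, angles in rad, forces in N, time in s.
With the tool pointing down it reaches from about 0.4 to 0.875 m from the base axis. Payload 19.3 kg.
Tool frame: the origin (TCP) lies midway between the tips of the shut fingers; the grasp point (between the pads) lies env.grasp_offset behind it (env.grasp_offset is the distance from the TCP to the grasp point, in m); z points along the fingers, y is the line along which they close (so a half turn about z gives the same grasp; the last joint's range is limited). The gripper opens to 85 mm and grips with 20 to 120 N. Pads are 22 mm wide; open, the fingers measure 114 mm over their backs; the gripper's body (76 mm by 85 mm) begins 54 mm behind the grasp point. The pads swing forward as they close: fully open they stand 13 mm farther back than shut.
Start: joints at [-1.223, 0.521, -0.036, 1.599, 0.021, 1.021, -0.113], TCP at [0.254, 0.571, 0.231] pointing down, gripper open.
Joint ranges: [-2.91, 2.91], [-0.3, 2.13], [-1.5, 1.42], [0.17, 2.43], [-1.26, 4.41], [0.16, 1.93], [-2.52, 2.52]. Speed limits (rad/s): [1.89, 1.89, 2.39, 2.39, 3.01, 3.01, 3.01].

INTERFACE

Orientations are given as a 3x3 rotation matrix whose columns are the frame's x, y, z axes.
In Python, from station import env, optics, spotter gives the robot as it stands. Calls block until the motion is done:
- env.movep(position, orientation): joint-space move of the TCP to a pose.
- env.servo_line(position, max_speed=0.15, frame=None, threshold=None): straight line of the TCP; frame=None keeps the orientation; max_speed is the mean speed in m/s. With threshold (N) it stops when the force on the tool has changed by that much, and returns True; else False.
- env.goto_joints(angles): joint-space move.
- env.move_gripper(opening): finger opening in m; the grip force is fixed at half the most; returns when the fingers have stopped.
- env.pause(seconds).
- env.inverse_kinematics(position, orientation): joint angles nearest the present ones, or None.
- env.observe(): the state.
- optics.camera(name): name is "scene" or "side" or "wrist"; returns (picture, depth): 420x560x3 uint8, red, green, blue; 420x560 float32, m along the optical axis (not along the pixel's ray), 0 where there is no reading.
- optics.calibration(name): a dict with "fx", "fy", "cx", "cy" (pixels), "k1" (the pictures are not rectified: a ray, as slopes to the right and down, at radius r is drawn at 1 + k1 r^2 times it, then the intrinsics apply), "world_to_cam" (4x4, takes a point from world to camera coordinates). Camera axes: x right, y up, looking along -z (the intrinsics and any distortion apply to the point x, -y, -z); pixel columns grow to the right and rows downward; lengths in m; the calibration is good to about 2 mm. A picture is of the moment at which its call begins: read the wrist's pose just before it. calibration takes no time and is no camera call; for the wrist camera it gives the pose at the moment of the call.
A pose or a line that the arm cannot do raises env.IKError and nothing moves.
- env.close_job(): hands the job in; it is judged then, once.
Trained networks look in the newest picture that a camera, given by its name, has taken for a name from the list of things; names that differ only in an ending like _2 or _b are one class to them, and where a whole thing is asked for, a point or a joint stands for the part that bears it (a point fixed in the world has none). Each returns a list of dicts, best first, with "score" (0 to 1); they miss things now and then, are a little off and sometimes report something else, mostly with a low value. They report only what shows in the picture. A call takes as long as a camera call.
- spotter.look_for(target, camera): "location" ([column, row] in pixels, amid what is visible of it).
- spotter.cut_out(target, camera): "mask" (420x560 bool, what is visible of it) and "location" ([column, row] in pixels, amid what is visible of it).
The state is a dict: "t": time; "q": joint angles; "qd": joint speeds; "joint_torque": joint torques, N m; "position": TCP position; "orientation": TCP orientation; "contact_force": force on the tool from outside, world axes, zero at the start; "moment": the same for the moment, N m; "width": finger opening in m; "gripper_force": force on a finger pad.
Only numpy, scipy, OpenCV 4.12 (cv2) and the standard library are available. Lean on these libraries where they do the work, as an engineer would, in place of code of your own. Each camera call takes 0.05 s, during which the arm holds its last target. There are 200 camera calls.

TASK

Close up the slide dryer: slide its grille cover back under the rear hood, pushing on the cover's raised rib or wherever suits, until it is fully home against the stop. Only then press the centre pins of both push rivets down flush with their flanges, so that they spread and lock the cover. Leave the things round about where they are.

Things in the scene. Friction and masses are not known exactly. Their poses are not given: they have to be found in the camera images.
- dryer: slide dryer, low white blower housing fixed to the worktop, 194 (x) x 172 (y) x 60 mm. Origin: centre of its underside on the worktop; z up, x from its open front to the rear hood. Deck 40 mm up; side rails 48.5 mm high; rail lips over the cover's side edges from x = -30 mm rearward let the cover slide only along x. Hood 60 mm high, from x = +62 mm to the rear; the stop is inside it.
- cover_home (a point): point on the dryer's deck, 40 mm straight above the dryer's origin: where the cover's origin stands when the cover is home against the stop. Axes like the dryer's. Two 8 mm slots in the front of the deck guide the rivets' legs; they widen only where the legs stand when the cover is home.
- cover: grey grille cover, plate 160 (x) x 136 (y) x 4 mm, 0.16 kg, lying on the deck with 1 mm side play. Origin: centre of its underside, axes like the dryer's. Starts 16 to 30 mm short of home, towards the front; slides with 1 to 2 N. At x = -55, y = +45 and -45 mm it carries a push rivet: a round black flange 20 mm across, its flat top 9 mm above the cover's underside (49 mm above the worktop).
- rib_face (a point): centre of the front face of the cover's upright push rib (64 mm wide in y, 5 mm thick, 13 mm above the plate), 10.5 mm above the cover's underside, at x = -26 mm, y = 0 of the cover. Push here along the dryer's +x. In front of it the plate is bare, 65 mm wide between the rivet bosses.
- pin_left_top (a point): centre of the top of the left rivet's black centre pin (cover y = +45 mm), 9 mm across; moves down with the pin
- pin_right_top (a point): centre of the top of the right rivet's black centre pin (cover y = -45 mm), 9 mm across; moves down with the pin
- pin_left (a joint): travel of the left pin in m: 0 = its faintly domed top 7.5 mm above its flange, 0.007 = pressed flush (dome 0.5 mm proud, end of travel). Starts at 0 to 0.0015. Moves under about 5 N straight down, stays where it is left, and spreads the rivet's two legs; while the cover is not home the slot leaves the legs no room and the pin jams part way.
- pin_right (a joint): travel of the right pin in m, the same as the left
- timer: bystander: white bench timer lying flat beside the dryer, 66 x 62 x 18 mm; origin centre of its underside
- oil_dropper: bystander: small brown dropper bottle standing beside the dryer, 33 mm across, 98 mm high; origin centre of its underside
- dish: bystander: clear round dish beside the dryer, 63 mm across, 15 mm high; origin centre of its underside
- pen: bystander: pen lying beside the dryer, 145 mm long; origin centre of its underside
- tape_roll: bystander: roll of tape lying flat to the right, 100 mm across, 25 mm high; origin centre of its underside
- slide_box: bystander: shut slide box to the left, 90 x 98 x 35 mm; origin centre of its underside

How it is judged:
On the way:
1. the cover is home (within 2.5 mm of the stop) while both pins still stand up (x of cover in the frame of dryer above -0.0025 m and value of joint each of pin_left, pin_right below 0.0035 m), for 0.2 s.
At the end, for the whole second after the job is handed in: The cover lies flat on the deck within 2.5 mm of its stop, both rivet pins are within 1.2 mm of flush, and the cover is at rest (x of cover in the frame of dryer above -0.0025 m and z of cover in the frame of dryer below 0.0425 m and angle between the z axis of cover and the z axis of dryer, either way round below 0.03 rad and value of joint each of pin_left, pin_right above 0.0058 m and linear speed of cover below 0.01 m/s); the robot touches nothing.
It fails at once if a bystander is moved by more than 20 mm (distance of any of timer, oil_dropper, dish, pen, tape_roll, slide_box from where it was at the start of the episode above 0.02 m).
It also fails if it takes over 42 s, if anything falls off the work surface, if the arm or the gripper's body presses on something with over 40 N, if the wrist force passes 120 N, or if a joint passes its speed limit or range.

## Working session

There is one attempt and no reset: what is moved stays moved. The work goes in short steps, each a Python script; the robot and the scene stay as the last script left them, time stands still between calls to the robot, and variables do not carry over. Pictures are saved under pics/ and viewed, at most 10 in all, crops included, and the job is handed in when it is done.

```bash
mkdir -p pics
cat > h.py <<'E'
import numpy as np, cv2
from station import env, optics, spotter
def unproj(c, px, d):
    K=np.array([[c['fx'],0,c['cx']],[0,c['fy'],c['cy']],[0,0,1.]])
    px=np.asarray(px,float).reshape(-1,1,2)
    u=cv2.undistortPoints(px,K,np.array([c['k1'],0,0,0.])).reshape(-1,2)
    d=np.asarray(d,float).reshape(-1)
    p=np.c_[u[:,0]*d,-u[:,1]*d,-d,np.ones(len(d))]
    return (np.linalg.inv(c['world_to_cam'])@p.T).T[:,:3]
def ray_z(c,px,z):
    a=unproj(c,px,[1.])[0]; b=unproj(c,px,[2.])[0]
    return a+(b-a)*(z-a[2])/(b[2]-a[2])
def cloud(cam,mask=None):
    im,d=optics.camera(cam); c=optics.calibration(cam)
    return im,d,c
E
python3 - <<'E'
from h import *
for cam in ("scene","side"):
    im,d=optics.camera(cam); c=optics.calibration(cam)
    cv2.imwrite(f"pics/{cam}1.png",im[:,:,::-1])
    for t in ("dryer","cover","rib_face","pin_left_top","pin_right_top","timer","oil_dropper","dish","pen","tape_roll","slide_box"):
        for r in spotter.cut_out(t,cam)[:2]:
            m=r["mask"]&(d>0); v,u=np.nonzero(m)
            if len(u)==0: continue
            P=unproj(c,np.c_[u,v],d[v,u])
            print(cam,t,round(r["score"],2),np.round(r["location"]),len(u),"med",np.round(np.median(P,0),3),"lo",np.round(np.percentile(P,2,axis=0),3),"hi",np.round(np.percentile(P,98,axis=0),3))
print(env.observe()["t"], env.grasp_offset)
E
```

```text
scene dryer 0.67 [259. 239.] 2912 med [0.495 0.366 0.045] lo [0.364 0.217 0.008] hi [0.583 0.411 0.062]
scene cover 0.91 [289. 221.] 1706 med [0.465 0.298 0.045] lo [0.369 0.222 0.043] hi [0.537 0.354 0.052]
scene rib_face 0.66 [285. 220.] 1666 med [0.465 0.297 0.045] lo [0.371 0.221 0.043] hi [0.537 0.354 0.052]
scene timer 0.54 [261. 239.] 2751 med [0.492 0.367 0.045] lo [0.364 0.222 0.009] hi [0.581 0.411 0.062]
scene oil_dropper 0.74 [302. 256.] 642 med [0.376 0.419 0.046] lo [0.363 0.352 0.006] hi [0.399 0.427 0.097]
scene dish 0.97 [242. 270.] 558 med [0.474 0.467 0.017] lo [0.449 0.433 0.005] hi [0.504 0.49  0.019]
scene dish 0.59 [199. 300.] 2110 med [0.49  0.598 0.036] lo [0.46  0.544 0.003] hi [0.546 0.644 0.039]
scene tape_roll 0.65 [337. 179.] 154 med [0.462 0.003 0.013] lo [ 0.452 -0.038  0.   ] hi [0.534 0.022 0.025]
scene slide_box 0.94 [200. 301.] 2037 med [0.49  0.597 0.036] lo [0.46  0.545 0.005] hi [0.546 0.641 0.038]
scene slide_box 0.67 [288. 220.] 1721 med [0.465 0.297 0.045] lo [0.369 0.22  0.043] hi [0.537 0.354 0.052]
side dryer 0.81 [285. 186.] 2408 med [0.5
[... 427 characters left out ...]
0.044] lo [0.361 0.393 0.001] hi [0.418 0.476 0.097]
side oil_dropper 0.34 [238. 174.] 246 med [0.472 0.454 0.015] lo [0.447 0.43  0.006] hi [0.504 0.486 0.019]
side dish 0.81 [236. 173.] 232 med [0.471 0.452 0.015] lo [0.447 0.43  0.005] hi [0.502 0.483 0.019]
side dish 0.19 [259. 201.] 2014 med [0.442 0.282 0.045] lo [0.368 0.206 0.04 ] hi [0.533 0.362 0.056]
side pen 0.38 [353. 288.] 1243 med [ 0.494 -0.029  0.019] lo [ 0.449 -0.072 -0.001] hi [0.545 0.024 0.027]
side tape_roll 0.87 [353. 285.] 1133 med [ 0.494 -0.029  0.021] lo [ 0.449 -0.072  0.   ] hi [0.542 0.021 0.027]
side slide_box 0.62 [229. 148.] 795 med [0.495 0.575 0.033] lo [0.459 0.542 0.002] hi [0.546 0.643 0.038]
1.2 0.0187
```

```bash
python3 - <<'E'
from h import *
o=env.observe(); print(np.round(o["orientation"],3), o["width"])
R=np.array([[1,0,0],[0,-1,0],[0,0,-1.]])
for cand in (R, np.diag([-1,1,-1.]), o["orientation"]):
    q=env.inverse_kinematics([0.43,0.285,0.27],cand); print(q)
env.movep([0.43,0.285,0.27],o["orientation"])
c=optics.calibration("wrist"); im,d=optics.camera("wrist")
np.savez("w1.npz",im=im,d=d,**c)
cv2.imwrite("pics/w1.png",im[:,:,::-1])
for t in ("cover","pin_left_top","pin_right_top","rib_face","dryer"):
    for r in spotter.look_for(t,"wrist")[:3]:
        l=np.array(r["location"]); print(t,round(r["score"],2),np.round(l), ray_z(c,l,0.056))
print(env.observe()["t"])
E
python3 -c "
import cv2,numpy as np
a=cv2.imread('pics/scene1.png');b=cv2.imread('pics/w1.png')
cv2.imwrite('pics/m1.png',cv2.resize(np.hstack([a[120:330,130:410],b[::1,::1][:420:2,:560:2]]),(800,300)))"
```

```text
[[-0.914  0.406 -0.   ]
 [ 0.406  0.914 -0.   ]
 [ 0.    -0.    -1.   ]] 0.08535748126953392
[-1.21339509  0.36608844  0.67678133  1.86262669 -0.26876443  1.00521231
 -1.99406882]
[-0.65279939  0.30516612 -0.05987872  1.83619193  0.02135719  1.0008519
  0.84935336]
[-0.7297546   0.30438676  0.03731353  1.84003424 -0.01330209  0.99746223
  0.4659299 ]
cover 0.94 [286. 196.] [0.44450768 0.28740335 0.056     ]
pin_left_top 0.55 [279. 139.] [0.38299192 0.30613892 0.056     ]
pin_left_top 0.27 [364.  94.] [0.37620139 0.40569376 0.056     ]
pin_right_top 0.51 [227. 197.] [0.41814118 0.22604481 0.056     ]
rib_face 0.6 [284. 194.] [0.44183636 0.28658942 0.056     ]
dryer 0.64 [340. 239.] [0.51857955 0.32604111 0.056     ]
2.775
```

View pics/w1.png

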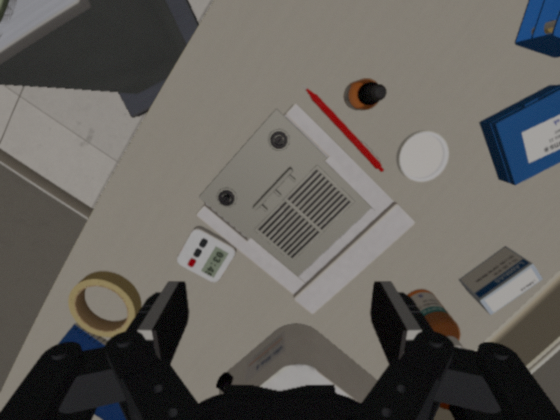

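View pics/side1.png

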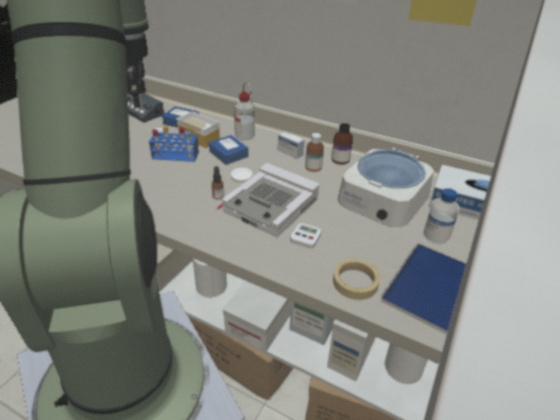

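```bash
cat >> h.py <<'E'
def Rt(yaw):
    c,s=np.cos(yaw),np.sin(yaw)
    return np.array([[-c,-s,0],[-s,c,0],[0,0,-1.]])
E
python3 - <<'E'
from h import *
yaw=np.radians(23.6)
env.move_gripper(0.0)
env.movep([0.475,0.30,0.20],Rt(yaw))
c=optics.calibration("wrist"); im,d=optics.camera("wrist")
np.savez("w2.npz",im=im,d=d,**c)
cv2.imwrite("pics/w2.png",im[:,:,::-1])
print("cam",np.linalg.inv(c["world_to_cam"])[:3,3])
for t in ("pin_left_top","pin_right_top","rib_face"):
    for r in spotter.look_for(t,"wrist")[:3]:
        l=np.array(r["location"]); print(t,round(r["score"],2),np.round(l,1), ray_z(c,l,0.056))
for t in ("cover","dryer"):
    for r in spotter.cut_out(t,"wrist")[:1]:
        v,u=np.nonzero(r["mask"]&(d>0)); P=unproj(c,np.c_[u,v],d[v,u])
        np.save(t+"_P.npy",P); print(t,r["score"],len(u),np.percentile(P,[1,50,99],axis=0).round(3).tolist(), cv2.minAreaRect(P[:,:2].astype(np.float32)*1000))
o=env.observe();print(o["t"],o["position"],o["width"],o["contact_force"])
E
```

```text
cam [0.39723534 0.26654518 0.3436476 ]
pin_left_top 0.44 [326.1 112. ] [0.38597571 0.30497024 0.056     ]
pin_right_top 0.62 [327.2 110.9] [0.38479133 0.30543437 0.056     ]
pin_right_top 0.41 [222.1 108.5] [0.41823238 0.22308953 0.056     ]
rib_face 0.98 [273.2 157.2] [0.43904861 0.27890263 0.056     ]
cover 0.58 24197 [[0.364, 0.204, 0.043], [0.443, 0.283, 0.045], [0.537, 0.362, 0.058]] ((452.1220397949219, 287.91845703125), (163.77537536621094, 145.197509765625), 21.381256103515625)
dryer 0.95 13225 [[0.365, 0.189, 0.04], [0.514, 0.312, 0.05], [0.59, 0.402, 0.062]] ((482.1233215332031, 295.29168701171875), (198.4814910888672, 204.330078125), 23.002182006835938)
4.65 [0.4749505  0.30017799 0.20041186] 0.00031053593557425893 [0.50711819 0.39973872 0.26328919]
```

View pics/w2.png

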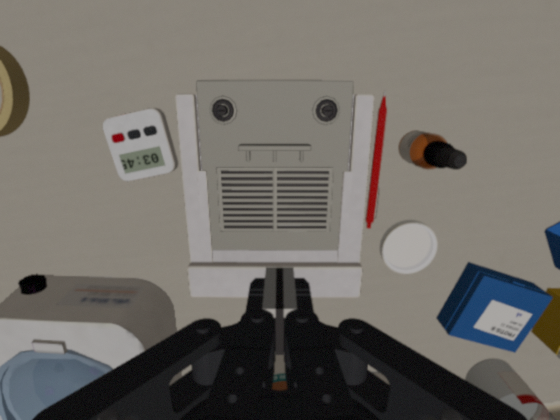

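Run:
```python
from h import *
w=np.load("w2.npz"); c={k:w[k] for k in w.files}; im,d=w["im"],w["d"]
P=np.load("dryer_P.npy"); h=P[(P[:,2]>0.056)&(P[:,2]<.065)]
print(len(h),cv2.minAreaRect(h[:,:2].astype(np.float32)*1000))
g=cv2.cvtColor(im,cv2.COLOR_RGB2GRAY)
for (u0,v0) in ((222,110),(327,110)):
    s=g[v0-18:v0+19,u0-18:u0+19]; v,u=np.nonzero(s<75); big=max(cv2.findContours((s<75).astype(np.uint8),0,1)[0],key=cv2.contourArea)
    (x,y),r=cv2.minEnclosingCircle(big); p=[x+u0-18,y+v0-18]
    print(p,r,ray_z(c,p,0.049), "depth z",np.round(unproj(c,[p],[d[int(p[1]),int(p[0])]]),4))
# rib: points above plate in cover frame
Q=np.load("cover_P.npy"); q=Q[(Q[:,2]>0.051)]
X=np.array([np.cos(np.radians(23.6)),np.sin(np.radians(23.6))]);Y=np.array([-X[1],X[0]])
q=q[np.linalg.norm(q[:,:2]-[.44,.28],axis=1)<.045]
print(len(q),np.percentile(q[:,:2]@X,[2,50,98]),np.percentile(q[:,:2]@Y,[2,50,98]), np.median(q[:,2]))
print("plate z",np.median(Q[:,2]))
crop=im[70:190,180:380,::-1]; cv2.imwrite("pics/c2.png",cv2.resize(crop,(800,480),interpolation=cv2.INTER_CUBIC))
```

```text
3963 ((551.022216796875, 327.47930908203125), (34.93395233154297, 172.34210205078125), 23.068660736083984)
[222.43167686462402, 109.61801147460938] 10.97819709777832 [0.41950376 0.22262475 0.049     ] depth z [[0.4189 0.2238 0.0567]]
[326.2429904937744, 109.96261596679688] 11.040157318115234 [0.38411827 0.30527963 0.049     ] depth z [[0.3845 0.3042 0.0575]]
568 [0.50290513 0.50570632 0.5171072 ] [0.05096424 0.08131664 0.11094977] 0.05732288817561204
plate z 0.04514686043084082
```

View pics/c2.png

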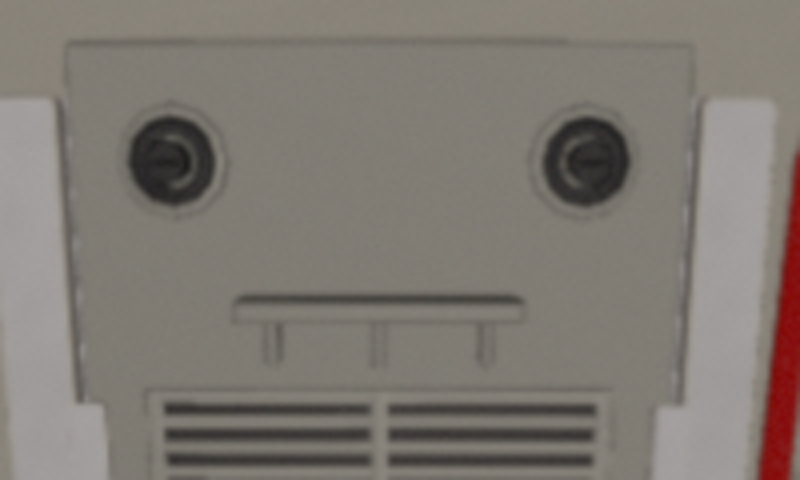

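```bash
cat >> h.py <<'E'
YAW=np.radians(23.15); X=np.array([np.cos(YAW),np.sin(YAW),0]); Y=np.array([-X[1],X[0],0])
D=np.array([0.4779,0.2962,0]); C0=np.array([0.4522,0.2856,0]); R=Rt(YAW)
Z=np.array([0,0,1.])
E
python3 - <<'E'
from h import *
s=C0-0.050*X
env.movep(s+0.10*Z,R)
print(env.servo_line(s+0.048*Z,max_speed=0.08,threshold=8))
o=env.observe(); print(o["t"],(o["position"]-D)@X,o["position"][2],o["contact_force"])
g=D+(-0.037+0.008)*X+ (C0-D)@Y*Y+0.048*Z
hit=env.servo_line(g,max_speed=0.025,threshold=12)
env.pause(0.2)
o=env.observe(); print(hit,o["t"],"tcp in dryer",(o["position"]-D)@X,o["contact_force"]@X,o["contact_force"])
E
```

```text
False
6.0167 -0.07752092758537246 0.0482968197914939 [-0.57920519 -0.27875618 -0.40415138]
True 7.7417 tcp in dryer -0.03597037297236712 -0.0654210888377705 [ 0.03013221 -0.23688024  0.38468533]
```

Run:
```python
from h import *
o=env.observe()
p=o["position"]; env.servo_line(p-0.008*X,max_speed=0.1); env.servo_line(p-0.008*X+0.06*Z,max_speed=0.2)
env.movep(D+0.03*X+0.19*Z,R)
c=optics.calibration("wrist"); im,d=optics.camera("wrist")
np.savez("w3.npz",im=im,d=d,**c)
g=cv2.cvtColor(im,cv2.COLOR_RGB2GRAY); pts=[]
for sy in (-1,1):
    e=D+X*-0.055+Y*0.045*sy+0.049*Z
    pc=c["world_to_cam"]@np.r_[e,1]; u0=int(c["cx"]+c["fx"]*pc[0]/-pc[2]); v0=int(c["cy"]-c["fy"]*pc[1]/-pc[2])
    s=g[v0-22:v0+23,u0-22:u0+23]; big=max(cv2.findContours((s<75).astype(np.uint8),0,1)[0],key=cv2.contourArea)
    (x,y),r=cv2.minEnclosingCircle(big); px=[x+u0-22,y+v0-22]; w=ray_z(c,px,0.049)
    print((u0,v0),px,r,w,"dryer frame",(w-D)@X,(w-D)@Y)
print(env.observe()["t"])
cv2.imwrite("pics/w3.png",cv2.resize(im[60:320,150:400,::-1],None,fx=2.2,fy=2.2))
```

```text
(224, 104) [224.8225803375244, 106.82258033752441] 11.41874885559082 [0.44565288 0.23337568 0.049     ] dryer frame -0.054349273882019176 -0.04508801030433525
(333, 104) [333.06375885009766, 106.72147560119629] 11.465883255004883 [0.41028554 0.31617129 0.049     ] dryer frame -0.0543185503448709 0.044945099844634184
9.0083
```

View pics/w3.png

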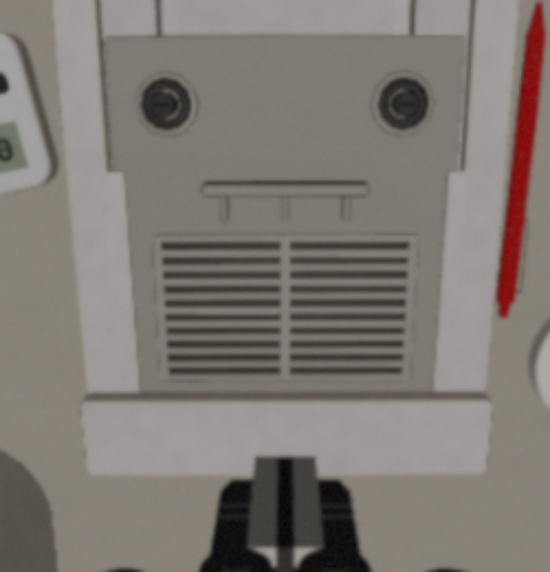

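Run:
```python
from h import *
y0=(C0-D)@Y*Y
env.movep(D-0.046*X+y0+0.08*Z,R)
env.servo_line(D-0.046*X+y0+0.048*Z,max_speed=0.08,threshold=8)
hit=env.servo_line(D-0.026*X+y0+0.048*Z,max_speed=0.03,threshold=22)
o=env.observe(); p=o["position"]; print("push2",hit,(p-D)@X,o["contact_force"]@X)
env.pause(0.3)
env.servo_line(p-0.006*X,max_speed=0.1); env.servo_line(p-0.006*X+0.04*Z,max_speed=0.2)
pins=[np.array([.4457,.2334,0]),np.array([.4103,.3162,0])]
for q in pins:
    env.movep(q+0.08*Z,R)
    hit=env.servo_line(q+0.043*Z,max_speed=0.025,threshold=22)
    o=env.observe(); print(hit,"z",o["position"][2],o["contact_force"],o["t"])
    env.pause(0.2); o=env.observe(); print("  settled z",o["position"][2],o["contact_force"])
    env.servo_line(q+0.09*Z,max_speed=0.15)
env.movep(D+0.03*X+0.19*Z,R)
c=optics.calibration("wrist"); im,d=optics.camera("wrist")
for q in pins:
    e=q+0.05*Z
    pc=c["world_to_cam"]@np.r_[e,1]; u0=int(c["cx"]+c["fx"]*pc[0]/-pc[2]); v0=int(c["cy"]-c["fy"]*pc[1]/-pc[2])
    v,u=np.mgrid[v0-10:v0+11,u0-10:u0+11].reshape(2,-1); P=unproj(c,np.c_[u,v],d[v,u]); P=P[P[:,2]>.02]
    print("top z pct",np.percentile(P[:,2],[10,50,90,99]).round(4))
print(env.observe()["t"])
cv2.imwrite("pics/w4.png",cv2.resize(im[60:320,150:400,::-1],None,fx=2.2,fy=2.2))
```

```text
push2 True -0.03567346445276974 -1.191968436667338
True z 0.04930017446762104 [-4.27161309 -1.59050369 18.57613012] 12.95
  settled z 0.04930573697592919 [-2.81069427 -1.12921092 17.52318873]
True z 0.04929582851716703 [-3.40173072 -2.25980731 17.61383193] 15.1583
  settled z 0.049323043182156634 [-2.98797799 -1.91791097 16.87921343]
top z pct [0.0469 0.0497 0.051  0.0518]
top z pct [0.0466 0.0495 0.051  0.0519]
16.4417
```

View pics/w4.png

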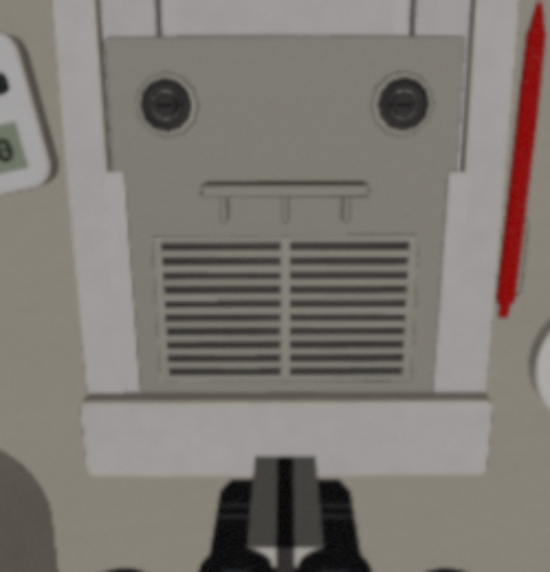

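The picture shows the cover under the hood and unmoved. Both pins, at about (166,103) and (403,103), sit flush, and the press depth of z = 49.3 mm agrees. I'm handing it in.

```bash
python3 -c "
from station import env
print(env.close_job())"
```

```text
the job is handed in; nothing more can be done
None
```

The cover is home against its stop, both rivet pins were then pressed flush (fingertips stopped at z ≈ 49.3 mm), nothing beside the dryer was touched as far as the wrist pictures show, and the job is handed in at about 16.5 s; no verdict was returned.

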